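# Release a clamped fuel pump and put it in the order tray

## Robot

A 6-joint arm with a two-finger parallel gripper is mounted at the origin on the work surface. World frame = base frame: x ahead of the robot, y to its left, z up, the work surface at z = 0. Lengths are in m, angles in rad, forces in N, time in s.
With the tool pointing down it reaches from about 0.25 to 0.775 m from the base axis. Payload 8.9 kg.
Tool frame: the origin (TCP) lies on the centre line of the jaws, within the pads' length; the fingertips stand 19 mm ahead of it and the grasp point (between the pads) is the TCP; z points along the fingers, x is the direction in which the jaws open and shut, and the axes are right-handed (so a half turn about z gives the same grasp; the last joint's range is limited). The gripper opens to 85 mm and grips with 20 to 120 N. Pads are 22 mm wide; open, the fingers measure 114 mm over their backs; the gripper's body (76 mm by 85 mm) begins 54 mm behind the grasp point. The pads swing forward as they close: fully open they stand 13 mm farther back than shut.
Start: joints at [-1.262, 0.291, -0.153, 1.127, 0, 1.431], TCP at [0.227, -0.473, 0.25] pointing down, gripper open.
Joint ranges: [-2.52, 2.52], [-0.91, 1.74], [-1.3, 1.37], [-1.96, 2.02], [-1.52, 1.47], [-3.14, 3.14]. Speed limits (rad/s): [2.22, 2.22, 2.79, 3.14, 3.14, 3.14].

## Interface

Orientations are given as a 3x3 rotation matrix whose columns are the frame's x, y, z axes.
In Python, from cell import ctrl, optics gives the robot as it stands. The module is installed in compiled form; this text tells all that it offers.
- The arm moves only by the tool play_rows, never from a script. Its argument "plan" is a list of rows, each an object with "dp": the shift along the tool's x, y, z in units of 60 mm (1.0 is 60 mm), a list of three; "rot": the turn, a rotation vector about the tool's x, y, z in rad, a list of three; "gripper": the opening in per cent of the stroke, from 0 (shut) to 100 (fully open). In form: [{"dp": [dx, dy, dz], "rot": [wx, wy, wz], "gripper": gripper}, ...]. A call has exactly 10 rows; each row shifts and turns the commanded pose from where the row before left it, along the tool's axes as they then stand; what a row does not reach is not made up. A row lasts 1/8 s, in which the tool goes at most 62.5 mm and 10.7 degrees, less where a joint would pass 70% of its speed; a pose out of reach is approached as far as the arm can. A call is refused whole if a number of a shift passes 1 or a number of a turn 0.188, either way. A call with a gripper value outside its range is refused whole. The fingers move at their own pace and stop on an object; "force" is the grip in N (left out, the last holds). Time passes only in rows, so rows that do not move let the fingers close, or fill a call up. It gives the time, the measured TCP pose, the force and the opening at its end, in the units of the state.
- ctrl.observe(): the state, without advancing time (a new reading comes with each control period).
- optics.grab_frame(name): name is "side" or "top" or "wrist"; returns (picture, depth): 400x640x3 uint8, red, green, blue; 400x640 float32, m along the optical axis (not along the pixel's ray), 0 where there is no reading.
- optics.get_calibration(name): a dict with "vfov" (degrees; the focal length in pixels is half the picture's height over the tangent of half this angle, whatever the lens; pixels are square), "cx", "cy" (the principal point, pixels), "dist" ([k1, k2, p1, p2, k3] as OpenCV has them; the pictures are not rectified), "origin" and "rotation" of the camera in the world. Camera axes: x right, y down, z forward; pixel columns grow to the right and rows downward; lengths in m; the calibration is good to about 2 mm. A picture is of the moment at which its call begins: read the wrist's pose just before it. get_calibration takes no time and is no camera call; for the wrist camera it gives the pose at the moment of the call.
- ctrl.job_done(): hands the job in, once; it reports no verdict.
The state is a dict: "time_s": time; "qpos": joint angles; "qd": joint speeds; "joint_efforts": joint torques, N m; "eef_pos": TCP position; "tcp_rot": TCP orientation; "force": force on the tool from outside, world axes, zero at the start; "wrist_torque": the same for the moment, N m; "grip_width": finger opening in m.
Only numpy, scipy, OpenCV 4.12 (cv2) and the standard library are available. Lean on these libraries where they do the work, as an engineer would, in place of code of your own. Each camera call takes 0.05 s, during which the arm holds its last target. There are 200 camera calls.

## Task

Clear the cardboard carton that stands in the crank's way: stand it upright, wholly on the yellow mat. Then wind the crank of the blue clamping stand one full turn anticlockwise to draw the jaw off the pump, lift the pump out of its cradle from under the lamp bar, and lower it gently to lie flat in the green tray, letting go of everything. Leave the crank wound open, do not knock the lamp bar, and do not disturb the other things on the bench.

Things in the scene. Friction and masses are not known exactly. Their poses are not given: they have to be found in the camera images.
- stand: Blue sloped clamping stand, fixed. Origin on the bench under it; x to its back, y left, z up. Its board, sloping 30 degrees and rising to the back, has in this frame the outward normal (-0.5, 0, 0.866), up-slope (0.866, 0, 0.5), and its face passes through (0, 0, 0.090). The board spans y -0.18 to 0.22, x -0.08 to 0.11. Pump cradle on the left half, crank on the right half.
- cradle (a point): Where the pump's centre lies in its cradle, 30 mm out from the board (stand's axes). Two black saddles 14 mm wide stand 55 mm to either side along y, open outward along the board's normal, with cheeks reaching 38 mm above the board; between them the board is bare.
- pump: Aluminium cylindrical fuel pump with black end bands, 40 mm in diameter, 160 mm long, 0.3 to 0.6 kg. Origin at its centre, its long axis is its y axis. It lies level across the slope in the cradle.
- lamp: Aluminium lamp bar above the cradle, fixed to the stand by a 16 mm post at its left end (x 0.030, y 0.205). Same frame as stand; there the bar fills x 0.012 to 0.047, y 0.05 to 0.215, z 0.221 to 0.247, so a gripper pointing straight down on the pump strikes it; one leaning about 30 degrees, square to the board, passes in front.
- jaw_tip (a point): Tip of the flat steel jaw (red end, 30 mm wide, 11 mm thick), which lies 3 mm above the pump's right end and overlaps it by about 30 mm when shut. Winding the crank draws it to the stand's right (-y), 7.5 mm per rad. Only the crank moves it.
- crank (a joint): Crank angle in rad. About 0 to 0.3 at the start (jaw shut); it grows anticlockwise as seen looking down on the board, and stops at 6.65. At 0 the arm points straight up the slope. It stays where it is left.
- crank_axis (a point): Point on the crank's axis of rotation, level with the middle of its red knob; its z axis is the axis of rotation (the board's outward normal), its x axis points along the crank arm to the knob.
- crank_knob (a point): Middle of the red crank knob, 65 mm from the axis: a cylinder square to the board, 24 mm in diameter, 50 mm long (25 mm either side of this point), its foot 76 mm out from the board. It spins freely on the crank arm, so it can be gripped and led round with the tool's orientation unchanged. Turning needs about 3 N.
- carton: Closed cardboard carton, standing upright on the bench in front of the crank, in the way of the knob's lower swing: 60 x 60 x 160 mm tall, 0.35 to 0.65 kg. Origin at the centre of its underside, sides along its x and y.
- mat: Yellow square mat on the bench, 160 x 160 mm, 4 mm thick, fixed. Origin at the centre of its underside, sides along its x and y. It may be on the left or the right of the robot.
- tray: Green open tray, fixed, 160 mm (x) by 240 mm (y), 40 mm high, walls and floor 5 mm. Origin at the centre of its underside. On the other side from the mat.
- tape: Bystander: roll of amber packing tape lying flat, 96 mm across, 45 mm high.
- spray: Bystander: red spray can, 56 mm across, 180 mm tall.
- mug: Bystander: white mug, 80 mm across, 90 mm tall.
- jar: Bystander: glass jar, 66 mm across, 100 mm tall.
- wrench: Bystander: steel wrench lying flat, 180 mm long, origin near its middle.
- smallbox: Bystander: small cardboard box, 80 x 70 x 50 mm.

How it is judged:
By the outcome, as a careful person would: the job done as asked, in the order asked, and still so for the second after the job is handed in, with the robot touching nothing.
It also fails if it takes over 72 s, if anything falls off the work surface, if the arm or the gripper's body presses on something with over 40 N, if the wrist force passes 120 N, or if a joint passes its speed limit or range.

## Working session

There is one attempt and no reset: what is moved stays moved. The work goes in short steps, Python scripts to look and compute and a tool call to move; the robot and the scene stay as the last step left them, time stands still between calls to the robot, and variables do not carry over. Pictures are saved under pics/ and viewed, about 8 in all and at most 12, crops included, and the job is handed in when it is done.

Besides the shell and the picture viewer there is one more tool, called after ">>>" as name(argument=value, ...) on one line, values as JSON. play_rows: Moves the arm, as the interface text tells. Its arguments: {"type":"object","properties":{"plan":{"type":"array"},"force":{"type":"number"}},"required":["plan"]}

```bash
mkdir -p pics
cat > h.py <<'E'
import numpy as np, cv2
from cell import ctrl, optics
def K(c):
    f=200/np.tan(np.radians(c['vfov'])/2); return np.array([[f,0,c['cx']],[0,f,c['cy']],[0,0,1]])
def grab(name):
    c=optics.get_calibration(name); im,d=optics.grab_frame(name)
    return im,d,c
def cloud(d,c):
    h,w=d.shape; u,v=np.meshgrid(np.arange(w),np.arange(h))
    p=cv2.undistortPoints(np.stack([u,v],-1).reshape(-1,1,2).astype(np.float64),K(c),np.array(c['dist'],float)).reshape(h,w,2)
    P=np.dstack([p*d[...,None],d])@np.array(c['rotation']).T+np.array(c['origin'])
    P[d<=0]=np.nan
    return P
def save(n,im): cv2.imwrite(n,im[...,::-1])
E
python3 - <<'E'
from h import *
for n in ['top','side']:
    im,d,c=grab(n); save(f'pics/{n}0.png',im); np.savez(f'{n}0.npz',im=im,P=cloud(d,c))
    print(n,c)
print(ctrl.observe())
E
```

```text
top {'vfov': 54.89459404595206, 'cx': 317.35934156632516, 'cy': 200.25566159304805, 'dist': array([-0.0958863,  0.       ,  0.       ,  0.       ,  0.       ]), 'origin': array([ 0.49987235, -0.02306531,  1.05496556]), 'rotation': array([[ 0.02138906, -0.99856954,  0.04900399],
       [-0.99975419, -0.02164914, -0.00478272],
       [ 0.00583677, -0.04888964, -0.99878713]])}
side {'vfov': 55.26819564521567, 'cx': 322.7195588302195, 'cy': 188.4364459765196, 'dist': array([-0.04745025,  0.        ,  0.        ,  0.        ,  0.        ]), 'origin': array([0.41418135, 0.74444173, 0.74915406]), 'rotation': array([[-0.98726211, -0.08956229,  0.13149948],
       [-0.15873238,  0.61078343, -0.77572394],
       [-0.01084209, -0.78671608, -0.61721978]])}
{'time_s': 0.1, 'qpos': array([-1.26233170e+00,  2.91249433e-01, -1.54048894e-01,  1.12671946e+00,
        4.04655519e-05,  1.43150724e+00]), 'qd': array([ 0.00127579, -0.00110066,  0.0033329 ,  0.0006733 ,  0.00156672,
        0.0013203 ]), 'joint_efforts': array([ 1.33418256e-03, -5.37980247e+01,  3.31918466e+01,  9.39209887e-03,
       -2.10220669e-04, -2.05157892e-05]), 'eef_pos': array([ 0.22719832, -0.47287303,  0.24977722]), 'tcp_rot': array([[ 4.32941549e-01, -9.01421935e-01, -3.32273925e-04],
       [-9.01421192e-01, -4.32941626e-01,  1.17609034e-03],
       [-1.20400884e-03, -2.09659615e-04, -9.99999253e-01]]), 'force': array([ 0.05131221,  0.26443928, -1.17596936]), 'wrist_torque': array([-0.01608493,  0.00778143,  0.00344291]), 'grip_width': 0.08552778881928025}
```

View pics/top0.png

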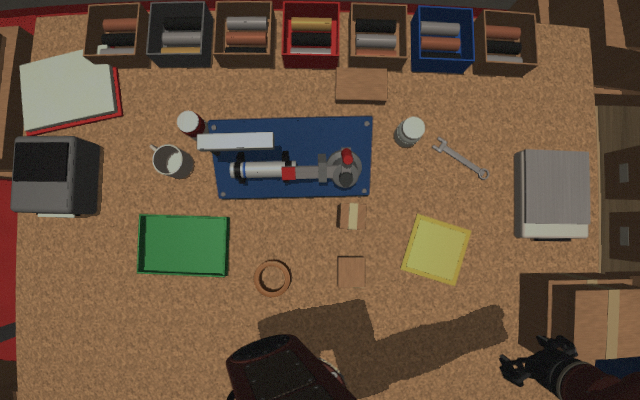

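View pics/side0.png

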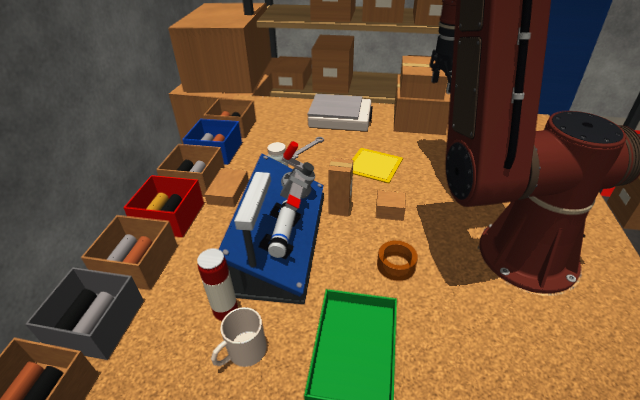

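The top view shows the carton at (350,216), the mat at (436,250), the tray at (183,245), the stand around (290,158) and the knob at (348,157). Next I'll measure them.

Run:
```python
from h import *
z=np.load('top0.npz'); im=z['im'].astype(int); P=z['P']; s=np.load('side0.npz'); 
R,G,B=im[...,0],im[...,1],im[...,2]
def box(m,name):
    p=P[m]; p=p[~np.isnan(p[:,0])]
    r=cv2.minAreaRect(p[:,:2].astype(np.float32)); print(name,len(p),'rect',np.round(r[0],4),np.round(r[1],4),round(r[2],2),'z med',np.round(np.percentile(p[:,2],[2,50,98]),4)); return p
def win(u0,u1,v0,v1):
    m=np.zeros(R.shape,bool); m[v0:v1,u0:u1]=1; return m
box(win(395,480,205,295)&(R>150)&(G>140)&(B<120),'mat')
box(win(125,240,205,285)&(G>1.5*R)&(G>1.5*B),'tray')
Z=P[...,2]
m=win(325,375,195,240)&(Z>.15)&(Z<.2); box(m,'carton')
box(win(330,372,250,295)&(Z>.035)&(Z<.2),'smallbox')
box(win(330,390,60,108)&(Z>.02)&(Z<.2),'boxback')
box(win(250,295,255,300)&(Z>.03)&(Z<.2),'tape')
box(win(395,430,112,150)&(Z>.06)&(Z<.2),'jar')
box(win(430,490,130,185)&(Z>.003)&(Z<.2),'wrench')
box(win(150,190,140,180)&(Z>.06)&(Z<.2),'mug')
box(win(175,205,105,140)&(Z>.1)&(Z<.2),'spray')
blue=win(200,380,110,205)&(B>1.5*R)&(B>1.2*G)&(Z>.03)&(Z<.17)
p=P[blue]; p=p[~np.isnan(p[:,0])]
for _ in range(4):
    c=p.mean(0); n=np.linalg.svd(p-c,full_matrices=False)[2][2]; n*=np.sign(n[2]); e=(p-c)@n; p=p[abs(e)<.004]
print('n',n,'std',e.std(),len(p))
yaw=np.arctan2(-n[1],-n[0]); print('yaw',yaw,'tilt',np.degrees(np.arccos(n[2])))
r=cv2.minAreaRect(p[:,:2].astype(np.float32)); print(r)
cpts=cv2.boxPoints(r); print(cpts)
# knob red
m=win(325,370,140,175)&(R>110)&(G<70)&(B<70)&(Z>.1)
print('knob top px',np.argwhere(m).mean(0),np.nanmean(P[m],0),np.nanmax(P[m],0))
m=win(275,300,160,182)&(R>110)&(G<70)&(B<70)
box(m,'jaw')
print(P[160:185:3,245:250].mean(1))
```

```text
mat 3119 rect [ 0.4228 -0.3574] [0.1598 0.1587] 73.88 z med [0.0007 0.0047 0.0086]
tray 5306 rect [0.4229 0.3315] [0.242  0.1586] 89.55 z med [0.0014 0.0058 0.0414]
carton 677 rect [ 0.5089 -0.1109] [0.0603 0.0608] 88.94 z med [0.1569 0.1603 0.1636]
smallbox 833 rect [ 0.3637 -0.1195] [0.0778 0.0684] 1.01 z med [0.0422 0.0502 0.0537]
boxback 2097 rect [ 0.878  -0.1335] [0.1652 0.1122] 86.57 z med [0.0238 0.0402 0.0647]
tape 562 rect [0.342  0.0866] [0.0923 0.0942] 1.78 z med [0.0333 0.0451 0.049 ]
jar 550 rect [ 0.7347 -0.2657] [0.0588 0.0628] 5.52 z med [0.0649 0.0993 0.103 ]
wrench 658 rect [ 0.6819 -0.4237] [0.1529 0.1728] 1.44 z med [0.0031 0.0059 0.0112]
mug 437 rect [0.6434 0.367 ] [0.0976 0.0765] 87.43 z med [0.0606 0.0802 0.093 ]
spray 591 rect [0.7192 0.2784] [0.055  0.0524] 10.9 z med [0.1265 0.1792 0.1831]
n [-0.49654913 -0.02213988  0.86772622] std 0.0015508281525734957 7862
yaw 0.04455797992704786 tilt 29.80452295727939
((0.6497730612754822, 0.03968493640422821), (0.18404333293437958, 0.39679405093193054), 2.689817190170288)
[[ 0.54854226  0.2335449 ]
 [ 0.56716335 -0.16281198]
 [ 0.75100386 -0.15417503]
 [ 0.7323828   0.24218185]]
knob top px [159.15714286 347.68571429] [ 0.63104369 -0.09083535  0.22754156] [ 0.64001752 -0.08254553  0.23358959]
jaw 168 rect [0.6076 0.0437] [0.0276 0.0288] 0.18 z med [0.1375 0.1464 0.1544]
[[0.64442246 0.15140461 0.09588596]
 [0.63191519 0.14490747 0.13025256]
 [       nan        nan        nan]
 [0.61672034 0.14361056 0.13471004]
 [0.60966057 0.1436793  0.1329733 ]
 [0.60282252 0.14415091 0.12906619]
 [0.60107235 0.15356914 0.07539447]
 [0.59405493 0.15464898 0.06812867]
 [0.58672956 0.15529278 0.06316618]]
```

```bash
cat >> h.py <<'E'
from scipy.spatial.transform import Rotation as Ro
from scipy.optimize import least_squares
yaw=0.0455; Rs=Ro.from_euler('z',yaw).as_matrix(); O=np.array([.6357,.0190,0])
def toS(p): return (p-O)@Rs
def toW(p): return Rs@np.asarray(p,float)+O
u_=np.array([.866,0,.5]); v_=np.array([0,1.,0]); n_=np.array([-.5,0,.866])
def toB(p):  # board coords: upslope, left, out
    q=toS(p)-np.array([0,0,.09]); return np.stack([q@u_,q@v_,q@n_],-1)
def fromB(a,b,c): return toW(np.array([0,0,.09])+a*u_+b*v_+c*n_)
def go(p,R,s=None):
    s=s or ctrl.observe(); R0=s['tcp_rot']; d=np.asarray(p)-s['eef_pos']
    rv=Ro.from_matrix(R0.T@R).as_rotvec()
    print('t',round(s['time_s'],2),'pos',np.round(s['eef_pos'],4),'gw',round(s['grip_width'],4),'F',np.round(s['force'],1))
    print('rotvec tool',np.round(rv,3),'| dp units in current tool',np.round(R0.T@d/.06,2),'| in target tool',np.round(R.T@d/.06,2))
E
python3 - <<'E'
from h import *
T=np.load('top0.npz'); S=np.load('side0.npz')
for nm,D in (('top',T),('side',S)):
    im=D['im'].astype(int); P=D['P']; R,G,B=im[...,0],im[...,1],im[...,2]; Q=toB(P)
    ins=(Q[...,0]>-.09)&(Q[...,0]<.125)&(Q[...,1]>-.18)&(Q[...,1]<.22)
    bl=ins&(B>1.5*R)&(B>1.2*G)&(abs(Q[...,2])<.008)
    q=Q[bl]; print(nm,'board out med',np.median(q[:,2]),'range',np.round(np.percentile(q[:,:2],[.3,99.7],axis=0),4).tolist())
    q1=q[:,2]; A=np.c_[q[:,:2],np.ones(len(q))]; print(' slope',np.linalg.lstsq(A,q1,rcond=None)[0])
    red=ins&(R>90)&(G<.5*R)&(B<.5*R)
    k=red&(Q[...,2]>.06)&(Q[...,2]<.135)&(Q[...,1]<-.03); q=Q[k]
    print(' knob',len(q),np.round(np.percentile(q,[2,50,98],axis=0),4).tolist())
    f=least_squares(lambda x:np.hypot(q[:,0]-x[0],q[:,1]-x[1])-.012,q[:,:2].mean(0)+[0,0],loss='soft_l1',f_scale=.001); 
    side=q[q[:,2]<.121]
    if len(side)>10:
        f=least_squares(lambda x:np.hypot(side[:,0]-x[0],side[:,1]-x[1])-.012,side[:,:2].mean(0)-[.005 if nm=='side' else .0,0.005 if nm=='side' else 0],loss='soft_l1',f_scale=.001); print(' cyl',f.x,np.sqrt((f.fun**2).mean()),len(side))
    top=q[q[:,2]>.122]; print(' top face',len(top),top.mean(0) if len(top) else '')
    j=red&(Q[...,2]<.08)&(Q[...,1]>-.05); print(' jaw',np.round(np.percentile(Q[j],[2,50,98],axis=0),4).tolist())
    pm=ins&(Q[...,2]>.03)&(Q[...,2]<.056)&(Q[...,1]>.03)&(Q[...,1]<.2)&(abs(R-B)<60)&(Q[...,0]<.03)
    q=Q[pm]; print(' pump',len(q),np.round(np.percentile(q,[2,50,98],axis=0),4).tolist())
    hub=ins&(Q[...,2]>.02)&(Q[...,2]<.08)&(Q[...,1]<-.04)&~red&(abs(R-B)<60); q=Q[hub]; 
    if len(q): print(' hub',len(q),np.round(np.percentile(q,[2,50,98],axis=0),4).tolist())
im=cv2.resize(T['im'][100:220,190:390],(800,480),interpolation=cv2.INTER_CUBIC); save('pics/stand.png',im)
E
```

```text
top board out med -0.002008261229485962 range [[-0.0889, -0.1768], [0.1195, 0.2167]]
 slope [-0.00355649 -0.00063792 -0.00190343]
 knob 127 [[0.0507, -0.1189, 0.0852], [0.0657, -0.1082, 0.1221], [0.0711, -0.0996, 0.1262]]
 cyl [ 0.05851137 -0.1096564 ] 0.000892878370344611 54
 top face 64 [ 0.06021611 -0.10965115  0.1243524 ]
 jaw [[-0.011, 0.0111, 0.0591], [0.0047, 0.0256, 0.0623], [0.0199, 0.0405, 0.0652]]
 pump 875 [[-0.027, 0.0338, 0.0316], [0.0084, 0.1038, 0.0443], [0.0256, 0.1664, 0.0506]]
 hub 830 [[-0.0337, -0.1384, 0.0269], [0.0085, -0.0906, 0.0604], [0.0655, -0.0429, 0.0792]]
side board out med -0.0029121586614244614 range [[-0.0894, -0.1763], [0.1175, 0.2198]]
 slope [ 0.00097012 -0.00070359 -0.00284681]
 knob 158 [[0.0479, -0.1139, 0.0767], [0.0597, -0.1002, 0.1056], [0.0699, -0.096, 0.1251]]
 cyl [ 0.05845731 -0.10944087] 0.0013049665305450487 126
 top face 27 [ 0.05904438 -0.10730883  0.12350504]
 jaw [[-0.012, 0.0086, 0.0578], [0.004, 0.0277, 0.0612], [0.0195, 0.0437, 0.0632]]
 pump 808 [[-0.0279, 0.0342, 0.0308], [0.0053, 0.1112, 0.043], [0.0266, 0.17, 0.0502]]
 hub 631 [[-0.0336, -0.1185, 0.0245], [0.0085, -0.091, 0.0596], [0.0588, -0.0426, 0.0794]]
```

View pics/stand.png

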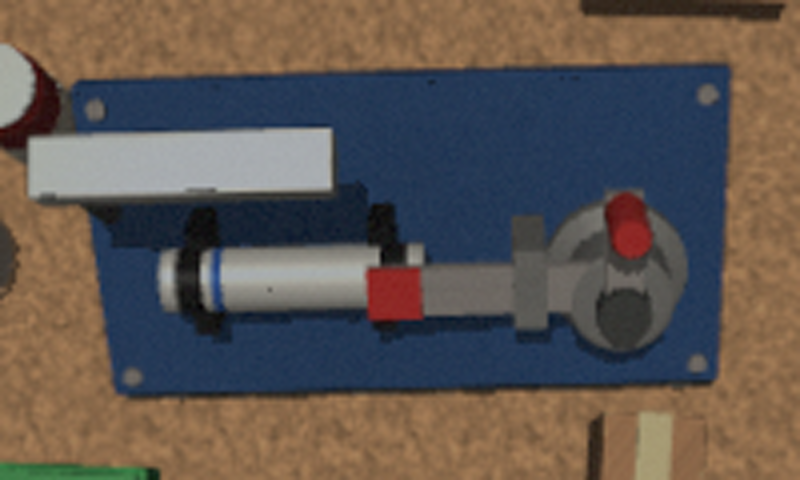

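Run:
```python
from h import *
T=np.load('top0.npz'); S=np.load('side0.npz'); P=T['P']; Q=toB(P); im=T['im'].astype(int)
print('cap',np.round(np.nanmedian(Q[177:182,344:348].reshape(-1,3),0),4))
dark=(im.max(2)<90)&(Q[...,1]<-.07)&(Q[...,1]>-.15)&(Q[...,0]<.03)&(Q[...,0]>-.06)&(Q[...,2]>.05)&(abs(im[...,0]-im[...,2])<20)
print('darkcap',dark.sum(),np.round(Q[dark].mean(0),4),np.round(np.percentile(Q[dark],[3,97],axis=0),4).tolist())
for nm,D in(('top',T),('side',S)):
    im=D['im'].astype(int);Q=toB(D['P'])
    m=(Q[...,1]>.06)&(Q[...,1]<.15)&(Q[...,2]>.015)&(Q[...,2]<.055)&(abs(Q[...,0]-.0)<.035)&(im.min(2)>90)
    q=Q[m]; f=least_squares(lambda x:np.hypot(q[:,0]-x[0],q[:,2]-x[1])-.02,[0,.03],loss='soft_l1',f_scale=.001); print(nm,len(q),'pump a,out',f.x,np.sqrt((f.fun**2).mean()))
    m=(Q[...,2]>.038)&(Q[...,2]<.055)&(abs(Q[...,0]-f.x[0])<.012)&(Q[...,1]>0)&(Q[...,1]<.22); print(' b ends',np.round(np.percentile(Q[m][:,1],[.5,1,99,99.5]),4))
    sad=(im.max(2)<45)&(Q[...,2]>.02)&(Q[...,2]<.045)&(Q[...,1]>0)&(abs(Q[...,0])<.05); b=Q[sad][:,1]; print(' saddles',[ (len(b[x]),np.round(b[x].mean(),4)) for x in (b<.09,b>.09)])
    m=(Q[...,2]>.08)&(Q[...,1]>.0)&(Q[...,0]>.0); q=toS(D['P'][m]); print(' lamp',np.round(np.percentile(q,[2,50,98],axis=0),4).tolist())
R=np.array([[0,-1,0],[1,0,0],[0,0,-1.]]).T*0+np.column_stack([[0,1,0],[1,0,0],[0,0,-1]])
go([.509,-.111,.25],R)
```

```text
cap [-0.0055 -0.1093  0.0817]
darkcap 408 [-0.0088 -0.1066  0.1252] [[-0.0464, -0.1384, 0.0545], [0.0265, -0.0717, 0.6212]]
top 454 pump a,out [0.0019867  0.02810078] 0.0014411867452516578
 b ends [0.0433 0.0435 0.1677 0.1687]
 saddles [(86, np.float64(0.0319)), (1088, np.float64(0.5845))]
 lamp [[0.0164, 0.0517, 0.2292], [0.032, 0.1304, 0.2468], [0.0507, 0.2105, 0.2498]]
side 372 pump a,out [0.00207344 0.02687223] 0.0008991040718135592
 b ends [0.038  0.0392 0.1699 0.1704]
 saddles [(105, np.float64(0.0374)), (168, np.float64(0.1542))]
 lamp [[0.0164, 0.0575, 0.2103], [0.03, 0.159, 0.2459], [0.0499, 0.216, 0.2482]]
t 0.1 pos [ 0.2272 -0.4729  0.2498] gw 0.0855 F [ 0.1  0.3 -1.2]
rotvec tool [-2.000e-03  0.000e+00 -2.694e+00] | dp units in current tool [-3.4  -6.84  0.  ] | in target tool [ 6.03  4.7  -0.  ]
```

>>> play_rows(plan=[{"dp": [0,0,0],"rot": [0,0,-0.18],"gripper": 100},{"dp": [0,0,0],"rot": [0,0,-0.18],"gripper": 100},{"dp": [0,0,0],"rot": [0,0,-0.18],"gripper": 100},{"dp": [0,0,0],"rot": [0,0,-0.18],"gripper": 100},{"dp": [0,0,0],"rot": [0,0,-0.18],"gripper": 100},{"dp": [0,0,0],"rot": [0,0,-0.18],"gripper": 100},{"dp": [0,0,0],"rot": [0,0,-0.18],"gripper": 100},{"dp": [0,0,0],"rot": [0,0,-0.18],"gripper": 100},{"dp": [0,0,0],"rot": [0,0,-0.18],"gripper": 100},{"dp": [0,0,0],"rot": [0,0,-0.18],"gripper": 100}], force=40)

```text
time_s: 1.35
eef_pos: [0.2272, -0.473, 0.2499]
tcp_rot: [[0.776, 0.631, -0.0], [0.631, -0.776, 0.001], [0.0, -0.001, -1.0]]
force: [-0.1, -0.5, -0.1]
grip_width: 0.0852
```

>>> play_rows(plan=[{"dp": [0,0,0],"rot": [0,0,-0.179],"gripper": 100},{"dp": [0,0,0],"rot": [0,0,-0.179],"gripper": 100},{"dp": [0,0,0],"rot": [0,0,-0.179],"gripper": 100},{"dp": [0,0,0],"rot": [0,0,-0.179],"gripper": 100},{"dp": [0,0,0],"rot": [0,0,-0.178],"gripper": 100},{"dp": [0.6,0.47,0],"rot": [0,0,0],"gripper": 100},{"dp": [0.6,0.47,0],"rot": [0,0,0],"gripper": 100},{"dp": [0.6,0.47,0],"rot": [0,0,0],"gripper": 100},{"dp": [0.6,0.47,0],"rot": [0,0,0],"gripper": 100},{"dp": [0.6,0.47,0],"rot": [0,0,0],"gripper": 100}])

```text
time_s: 2.6
eef_pos: [0.3689, -0.2919, 0.2501]
tcp_rot: [[-0.0, 1.0, -0.0], [1.0, 0.0, 0.0], [0.0, -0.0, -1.0]]
force: [0.6, -0.2, -0.1]
grip_width: 0.0854
```

```bash
sed -i 's/O=np.array(.*/O=np.array([.6395,.0190,0])/' h.py
python3 - <<'E'
from h import *
go([.509,-.111,.25],np.column_stack([[0,1,0],[1,0,0],[0,0,-1]])); print(ctrl.observe()['qpos'])
E
```

```text
t 2.6 pos [ 0.3689 -0.2919  0.2501] gw 0.0854 F [ 0.6 -0.2 -0.1]
rotvec tool [-0. -0.  0.] | dp units in current tool [3.01 2.33 0.  ] | in target tool [3.01 2.33 0.  ]
[-8.24921366e-01  1.87522555e-01 -2.90519346e-01  1.09300898e+00
 -5.38298822e-06 -8.24965039e-01]
```

>>> play_rows(plan=[{"dp": [0.6,0.466,0],"rot": [0,0,0],"gripper": 100},{"dp": [0.6,0.466,0],"rot": [0,0,0],"gripper": 100},{"dp": [0.6,0.466,0],"rot": [0,0,0],"gripper": 100},{"dp": [0.6,0.466,0],"rot": [0,0,0],"gripper": 100},{"dp": [0.61,0.466,0],"rot": [0,0,0],"gripper": 100},{"dp": [0,0,0],"rot": [0,0,0],"gripper": 100},{"dp": [0,0,0.5],"rot": [0,0,0],"gripper": 100},{"dp": [0,0,0.5],"rot": [0,0,0],"gripper": 100},{"dp": [0,0,0.5],"rot": [0,0,0],"gripper": 100},{"dp": [0,0,0.5],"rot": [0,0,0],"gripper": 100}])

```text
time_s: 3.85
eef_pos: [0.5073, -0.1133, 0.1293]
tcp_rot: [[0.001, 1.0, -0.001], [1.0, -0.001, -0.0], [-0.0, -0.001, -1.0]]
force: [0.4, -0.1, 0.2]
grip_width: 0.0853
```

>>> play_rows(plan=[{"dp": [0,0,0],"rot": [0,0,0],"gripper": 50},{"dp": [0,0,0],"rot": [0,0,0],"gripper": 50},{"dp": [0,0,0],"rot": [0,0,0],"gripper": 50},{"dp": [0,0,0],"rot": [0,0,0],"gripper": 50},{"dp": [0,0,0],"rot": [0,0,0],"gripper": 50},{"dp": [0,0,0],"rot": [0,0,0],"gripper": 50},{"dp": [0,0,0],"rot": [0,0,0],"gripper": 50},{"dp": [0,0,0],"rot": [0,0,0],"gripper": 50},{"dp": [0,0,-0.25],"rot": [0,0,0],"gripper": 50},{"dp": [0,0,-0.25],"rot": [0,0,0],"gripper": 50}])

```text
time_s: 5.1
eef_pos: [0.5081, -0.1126, 0.1614]
tcp_rot: [[-0.0, 1.0, -0.0], [1.0, 0.0, 0.0], [0.0, -0.0, -1.0]]
force: [0.1, -0.1, -4.2]
grip_width: 0.06
```

Run:
```python
from h import *
im,d,c=grab('side'); save('pics/s1.png',im)
a=np.radians(-16.1); R=np.column_stack([[0,1,0],[1,0,0],[0,0,-1]])
go([.423,-.357,.14],R)
```

```text
t 5.15 pos [ 0.5092 -0.113   0.1635] gw 0.0598 F [ 1.3 -0.4 -1. ]
rotvec tool [0.003 0.001 0.   ] | dp units in current tool [-4.07 -1.44  0.39] | in target tool [-4.07 -1.44  0.39]
```

View pics/s1.png

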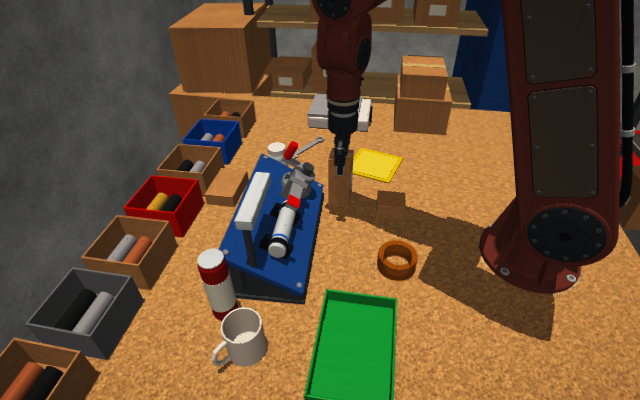

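>>> play_rows(plan=[{"dp": [-0.3,-0.1,0],"rot": [0,0,0],"gripper": 50},{"dp": [-0.55,-0.2,0],"rot": [0,0,0],"gripper": 50},{"dp": [-0.6,-0.22,0],"rot": [0,0,0],"gripper": 50},{"dp": [-0.6,-0.22,0],"rot": [0,0,0],"gripper": 50},{"dp": [-0.6,-0.22,0],"rot": [0,0,0],"gripper": 50},{"dp": [-0.6,-0.22,0],"rot": [0,0,0],"gripper": 50},{"dp": [-0.5,-0.16,0],"rot": [0,0,0],"gripper": 50},{"dp": [-0.3,-0.1,0],"rot": [0,0,0],"gripper": 50},{"dp": [0,0,0],"rot": [0,0,0],"gripper": 50},{"dp": [0,0,0.2],"rot": [0,0,0],"gripper": 50}])

```text
time_s: 6.4
eef_pos: [0.4221, -0.3554, 0.1484]
tcp_rot: [[-0.0, 1.0, 0.001], [1.0, 0.0, -0.001], [-0.001, 0.001, -1.0]]
force: [-0.3, -0.4, -3.4]
grip_width: 0.0601
```

>>> play_rows(plan=[{"dp": [0,0,0.1],"rot": [0,0,0],"gripper": 50},{"dp": [0,0,0.07],"rot": [0,0,0],"gripper": 50},{"dp": [0,0,0.03],"rot": [0,0,0],"gripper": 50},{"dp": [0,0,0],"rot": [0,0,0],"gripper": 50},{"dp": [0,0,0],"rot": [0,0,0],"gripper": 50},{"dp": [0,0,0],"rot": [0,0,0],"gripper": 50},{"dp": [0,0,0],"rot": [0,0,0],"gripper": 50},{"dp": [0,0,0],"rot": [0,0,0],"gripper": 50},{"dp": [0,0,0],"rot": [0,0,0],"gripper": 50},{"dp": [0,0,0],"rot": [0,0,0],"gripper": 50}])

```text
time_s: 7.65
eef_pos: [0.4217, -0.3556, 0.1363]
tcp_rot: [[-0.0, 1.0, 0.0], [1.0, 0.0, 0.0], [0.0, 0.0, -1.0]]
force: [-0.1, 0.8, -3.8]
grip_width: 0.0597
```

Run:
```python
from h import *
im,d,c=grab('side'); P=cloud(d,c)
m=(abs(P[...,0]-.42)<.06)&(abs(P[...,1]+.35)<.06)&(P[...,2]>.01)&(P[...,2]<.1); q=P[m]
print(len(q),np.percentile(q,[2,98],axis=0)); s=ctrl.observe(); print(s['eef_pos'],s['force'])
```

```text
434 [[ 0.39404601 -0.33184941  0.01233454]
 [ 0.45329086 -0.31902555  0.0982444 ]]
[ 0.4216928  -0.35559386  0.13629579] [ 0.37703411  0.03182505 -3.24479755]
```

>>> play_rows(plan=[{"dp": [0,0,0.02],"rot": [0,0,0],"gripper": 50},{"dp": [0,0,0.015],"rot": [0,0,0],"gripper": 50},{"dp": [0,0,0],"rot": [0,0,0],"gripper": 50},{"dp": [0,0,0],"rot": [0,0,0],"gripper": 80},{"dp": [0,0,0],"rot": [0,0,0],"gripper": 100},{"dp": [0,0,0],"rot": [0,0,0],"gripper": 100},{"dp": [0,0,0],"rot": [0,0,0],"gripper": 100},{"dp": [0,0,0],"rot": [0,0,0],"gripper": 100},{"dp": [0,0,-0.2],"rot": [0,0,0],"gripper": 100},{"dp": [0,0,-0.4],"rot": [0,0,0],"gripper": 100}])

```text
time_s: 8.95
eef_pos: [0.4213, -0.3552, 0.1706]
tcp_rot: [[-0.0, 1.0, -0.001], [1.0, 0.0, 0.001], [0.001, -0.001, -1.0]]
force: [0.8, 0.5, 0.3]
grip_width: 0.0855
```

>>> play_rows(plan=[{"dp": [0,0,-0.8],"rot": [0,0,0],"gripper": 100},{"dp": [0,0,-0.9],"rot": [0,0,0],"gripper": 100},{"dp": [0,0,-0.9],"rot": [0,0,0],"gripper": 100},{"dp": [0,0,0],"rot": [0.131,0,0],"gripper": 100},{"dp": [0,0,0],"rot": [0.131,0,0],"gripper": 100},{"dp": [0,0,0],"rot": [0.131,0,0],"gripper": 100},{"dp": [0,0,0],"rot": [0.131,0,0],"gripper": 100},{"dp": [0,0,0],"rot": [0,0,0],"gripper": 100},{"dp": [0,0,0],"rot": [0,0,0],"gripper": 100},{"dp": [0,0,0],"rot": [0,0,0],"gripper": 100}])

```text
time_s: 10.2
eef_pos: [0.4212, -0.3558, 0.328]
tcp_rot: [[0.001, 0.868, -0.497], [1.0, -0.001, -0.001], [-0.002, -0.497, -0.868]]
force: [-0.4, -0.1, -0.1]
grip_width: 0.0853
```

```bash
cat >> h.py <<'E'
Rk=Rs@np.column_stack([v_,u_,-n_])   # knob grasp: x=left, y=upslope, z=into board
Ax=(-.0097,-.1095)
E
python3 - <<'E'
from h import *
im,d,c=grab('top'); P=cloud(d,c); save('pics/t2.png',im)
m=(abs(P[...,0]-.42)<.1)&(abs(P[...,1]+.35)<.1)&(P[...,2]>.15)&(P[...,2]<.17); q=P[m]
print('carton top',cv2.minAreaRect(q[:,:2].astype(np.float32)),np.median(q[:,2]))
go(fromB(.0555,-.1095,.20),Rk)
E
```

```text
carton top ((0.42447930574417114, -0.3436810076236725), (0.06133504584431648, 0.046548113226890564), 0.0028085035737603903) 0.16426577711513773
t 10.25 pos [ 0.4212 -0.3558  0.328 ] gw 0.0855 F [ 0.4 -0.8  0.1]
rotvec tool [-1.044  0.002 -0.048] | dp units in current tool [ 4.39  2.78 -0.89] | in target tool [4.25 2.34 2.06]
```

>>> play_rows(plan=[{"dp": [0,0,0],"rot": [-0.174,0,-0.008],"gripper": 100},{"dp": [0,0,0],"rot": [-0.174,0,-0.008],"gripper": 100},{"dp": [0,0,0],"rot": [-0.174,0,-0.008],"gripper": 100},{"dp": [0,0,0],"rot": [-0.174,0,-0.008],"gripper": 100},{"dp": [0,0,0],"rot": [-0.174,0,-0.008],"gripper": 100},{"dp": [0,0,0],"rot": [-0.174,0,-0.008],"gripper": 100},{"dp": [0.7,0.39,0],"rot": [0,0,0],"gripper": 100},{"dp": [0.7,0.39,0],"rot": [0,0,0],"gripper": 100},{"dp": [0.7,0.39,0],"rot": [0,0,0],"gripper": 100},{"dp": [0.7,0.39,0],"rot": [0,0,0],"gripper": 100}])

```text
time_s: 11.5
eef_pos: [0.4947, -0.1828, 0.3745]
tcp_rot: [[-0.045, 0.865, 0.499], [0.999, 0.04, 0.021], [-0.002, 0.499, -0.866]]
force: [0.5, -0.1, 0.3]
grip_width: 0.0856
```

Run:
```python
from h import *
go(fromB(.0555,-.1095,.20),Rk); print(ctrl.observe()['qpos'])
```

```text
t 11.5 pos [ 0.4947 -0.1828  0.3745] gw 0.0856 F [ 0.5 -0.1  0.3]
rotvec tool [-0.001  0.002  0.   ] | dp units in current tool [1.43 0.78 2.05] | in target tool [1.43 0.77 2.05]
[-0.69186873 -0.09545731 -0.39588121  0.86562597  0.34083439 -0.66668358]
```

>>> play_rows(plan=[{"dp": [0.48,0.26,0],"rot": [0,0,0],"gripper": 100},{"dp": [0.48,0.26,0.1],"rot": [0,0,0],"gripper": 100},{"dp": [0.47,0.26,0.3],"rot": [0,0,0],"gripper": 100},{"dp": [0,0,0.5],"rot": [0,0,0],"gripper": 100},{"dp": [0,0,0.4],"rot": [0,0,0],"gripper": 100},{"dp": [0,0,0.3],"rot": [0,0,0],"gripper": 100},{"dp": [0,0,0],"rot": [0,0,0],"gripper": 100},{"dp": [0,0,0],"rot": [0,0,0],"gripper": 100},{"dp": [0,0,0],"rot": [0,0,0],"gripper": 100},{"dp": [0,0,0],"rot": [0,0,0],"gripper": 100}])

```text
time_s: 12.75
eef_pos: [0.5794, -0.0944, 0.3135]
tcp_rot: [[-0.046, 0.866, 0.498], [0.999, 0.04, 0.022], [-0.0, 0.498, -0.867]]
force: [0.0, 0.9, -0.1]
grip_width: 0.0857
```

Run:
```python
from h import *
im,d,c=grab('wrist'); save('pics/w1.png',im); P=cloud(d,c); Q=toB(P); np.savez('w1.npz',im=im,P=P)
i=im.astype(int);R,G,B=i[...,0],i[...,1],i[...,2]; red=(R>90)&(G<.5*R)&(B<.5*R)
k=red&(Q[...,2]>.06)&(Q[...,2]<.14)&(Q[...,1]<-.03); q=Q[k]
print(len(q),np.round(np.percentile(q,[2,50,98],axis=0),4).tolist())
top=q[q[:,2]>.120]; print('top face',len(top),cv2.minEnclosingCircle(top[:,:2].astype(np.float32)) if len(top) else 0)
go(fromB(.0555,-.1095,.103),Rk)
```

```text
1009 [[0.0435, -0.117, 0.0868], [0.0508, -0.1075, 0.1246], [0.064, -0.0976, 0.1262]]
top face 759 ((0.054716113954782486, -0.1071866974234581), 0.01168524194508791)
t 12.8 pos [ 0.5794 -0.0944  0.3133] gw 0.0856 F [ 0.4 -0.1  0.1]
rotvec tool [-0.003  0.     0.   ] | dp units in current tool [0.02 0.01 2.05] | in target tool [0.02 0.01 2.05]
```

View pics/w1.png

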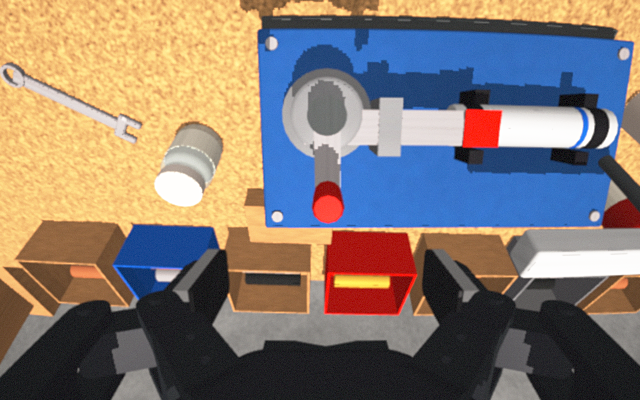

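Run:
```python
from h import *
D=np.load('w1.npz'); im=D['im'].astype(int); Q=toB(D['P']);R,G,B=im[...,0],im[...,1],im[...,2]
b=(B>1.5*R)&(abs(Q[...,2])<.01)&(Q[...,0]>-.1)&(Q[...,0]<.14)&(abs(Q[...,1])<.23); q=Q[b]; print('board',np.median(q[:,2]),np.percentile(q[:,:2],[.3,99.7],axis=0).round(4).tolist())
cap=(Q[...,2]>.077)&(Q[...,2]<.09)&(Q[...,1]<-.06)&(Q[...,0]<.03)&(Q[...,0]>-.06); q=Q[cap]; print('cap',len(q),np.round(np.percentile(q,[1,50,99],axis=0),4).tolist(), cv2.minEnclosingCircle(q[:,:2].astype(np.float32)))
arm=(Q[...,2]>.06)&(Q[...,2]<.077)&(Q[...,1]<-.08)&(Q[...,1]>-.14)&(Q[...,0]<.044)&(Q[...,0]>.012);q=Q[arm];print('arm',len(q),np.round(q.mean(0),4))
m=(Q[...,1]>.06)&(Q[...,1]<.13)&(Q[...,2]>.02)&(Q[...,2]<.06)&(abs(Q[...,0])<.03)&(im.min(2)>90); q=Q[m]
f=least_squares(lambda x:np.hypot(q[:,0]-x[0],q[:,2]-x[1])-.02,[0,.03],loss='soft_l1',f_scale=.001);print('pump',f.x,len(q))
s=(im.max(2)<60)&(Q[...,2]>.03)&(Q[...,2]<.045)&(abs(Q[...,0])<.05)&(abs(Q[...,0])>.021)&(Q[...,1]>0)&(Q[...,1]<.2);q=Q[s][:,1];print([(len(x),x.mean().round(4)) for x in (q[q<.09],q[q>.09])])
j=(R>90)&(G<.5*R)&(B<.5*R)&(Q[...,2]<.08)&(Q[...,1]>-.03)&(Q[...,1]<.08);print('jaw',np.percentile(Q[j],[1,99],axis=0).round(4).tolist())
```

```text
board -0.000996532902380545 [[-0.094, -0.1758], [0.1131, 0.2186]]
cap 1274 [[-0.0244, -0.1226, 0.0804], [-0.0098, -0.1074, 0.0821], [0.0051, -0.093, 0.0838]] ((-0.009627715684473515, -0.10777736455202103), 0.016040265560150146)
arm 1106 [ 0.0263 -0.1067  0.0729]
pump [-0.00063965  0.02861029] 2782
[(434, np.float64(0.0357)), (445, np.float64(0.1451))]
jaw [[-0.0148, -0.0288, -0.2676], [0.3738, 0.0442, 0.0643]]
```

>>> play_rows(plan=[{"dp": [0.05,0,0.3],"rot": [0,0,0],"gripper": 100},{"dp": [0,0,0.3],"rot": [0,0,0],"gripper": 100},{"dp": [0,0,0.3],"rot": [0,0,0],"gripper": 100},{"dp": [0,0,0.3],"rot": [0,0,0],"gripper": 100},{"dp": [0,0,0.3],"rot": [0,0,0],"gripper": 100},{"dp": [0,0,0.3],"rot": [0,0,0],"gripper": 100},{"dp": [0,0,0.2],"rot": [0,0,0],"gripper": 100},{"dp": [0,0,0],"rot": [0,0,0],"gripper": 100},{"dp": [0,0,0],"rot": [0,0,0],"gripper": 60},{"dp": [0,0,0],"rot": [0,0,0],"gripper": 35}])

```text
time_s: 14.05
eef_pos: [0.639, -0.0886, 0.2094]
tcp_rot: [[-0.046, 0.866, 0.497], [0.999, 0.04, 0.023], [-0.0, 0.498, -0.867]]
force: [0.1, -0.5, 0.6]
grip_width: 0.0513
```

>>> play_rows(plan=[{"dp": [0,0,0],"rot": [0,0,0],"gripper": 10},{"dp": [0,0,0],"rot": [0,0,0],"gripper": 10},{"dp": [0,0,0],"rot": [0,0,0],"gripper": 10},{"dp": [0,0,0],"rot": [0,0,0],"gripper": 10},{"dp": [0,0,0],"rot": [0,0,0],"gripper": 10},{"dp": [0,0,0],"rot": [0,0,0],"gripper": 10},{"dp": [0,0,0],"rot": [0,0,0],"gripper": 10},{"dp": [0,0,0],"rot": [0,0,0],"gripper": 10},{"dp": [0,0,0],"rot": [0,0,0],"gripper": 10},{"dp": [0,0,0],"rot": [0,0,0],"gripper": 10}], force=50)

```text
time_s: 15.3
eef_pos: [0.6389, -0.0887, 0.2091]
tcp_rot: [[-0.046, 0.866, 0.497], [0.999, 0.04, 0.023], [-0.0, 0.498, -0.867]]
force: [-4.5, 0.2, 5.4]
grip_width: 0.0229
```

Run:
```python
from h import *
go(fromB(.0555,-.1095,.103),Rk); print(toB(ctrl.observe()['eef_pos']))
```

```text
t 15.3 pos [ 0.6389 -0.0887  0.2091] gw 0.0229 F [-4.5  0.2  5.4]
rotvec tool [-0.003  0.     0.   ] | dp units in current tool [-0.03  0.01  0.05] | in target tool [-0.03  0.01  0.05]
[ 0.05482467 -0.10755351  0.10589929]
```

>>> play_rows(plan=[{"dp": [0.225,-0.024,0],"rot": [0,0,0],"gripper": 10},{"dp": [0.215,-0.07,0],"rot": [0,0,0],"gripper": 10},{"dp": [0.196,-0.113,0],"rot": [0,0,0],"gripper": 10},{"dp": [0.168,-0.152,0],"rot": [0,0,0],"gripper": 10},{"dp": [0.133,-0.183,0],"rot": [0,0,0],"gripper": 10},{"dp": [0.092,-0.207,0],"rot": [0,0,0],"gripper": 10},{"dp": [0.047,-0.221,0],"rot": [0,0,0],"gripper": 10},{"dp": [0,-0.226,0],"rot": [0,0,0],"gripper": 10},{"dp": [0,0,0],"rot": [0,0,0],"gripper": 10},{"dp": [0,0,0],"rot": [0,0,0],"gripper": 10}])

```text
time_s: 16.55
eef_pos: [0.5737, -0.0287, 0.1731]
tcp_rot: [[-0.043, 0.867, 0.497], [0.999, 0.039, 0.019], [-0.003, 0.497, -0.868]]
force: [-2.2, -8.8, 1.9]
grip_width: 0.023
```

```bash
cat >> h.py <<'E'
def crank(th,ax=(-.0097,-.1078)):
    s=ctrl.observe(); b=toB(s['eef_pos']); e=b[:2]-ax
    t=np.radians(th); g=np.array([ax[0]+.065*np.cos(t),ax[1]+.065*np.sin(t)])
    print('B',b.round(4),'r',np.hypot(*e).round(4),'th',np.degrees(np.arctan2(e[1],e[0])).round(1),'Ftool',(Rk.T@s['force']).round(1),'gw',s['grip_width'],'tau',s['wrist_torque'].round(2))
    print('to target dp',((g[1]-b[1])/.06).round(3),((g[0]-b[0])/.06).round(3))
E
python3 - <<'E'
from h import *
crank(96)
E
```

```text
B [-0.0172 -0.0447  0.1059] r 0.0635 th 96.8 Ftool [-8.7 -1.3 -2.9] gw 0.02301658084411743 tau [-1.58  0.69 -0.86]
to target dp 0.026 0.012
```

>>> play_rows(plan=[{"dp": [-0.05,-0.221,0],"rot": [0,0,0],"gripper": 10},{"dp": [-0.095,-0.207,0],"rot": [0,0,0],"gripper": 10},{"dp": [-0.136,-0.183,0],"rot": [0,0,0],"gripper": 10},{"dp": [-0.17,-0.152,0],"rot": [0,0,0],"gripper": 10},{"dp": [-0.196,-0.113,0],"rot": [0,0,0],"gripper": 10},{"dp": [-0.215,-0.07,0],"rot": [0,0,0],"gripper": 10},{"dp": [-0.225,-0.024,0],"rot": [0,0,0],"gripper": 10},{"dp": [-0.225,0.024,0],"rot": [0,0,0],"gripper": 10},{"dp": [0,0,0],"rot": [0,0,0],"gripper": 10},{"dp": [0,0,0],"rot": [0,0,0],"gripper": 10}])

```text
time_s: 17.8
eef_pos: [0.528, -0.1082, 0.1447]
tcp_rot: [[-0.045, 0.867, 0.496], [0.999, 0.039, 0.022], [-0.001, 0.497, -0.868]]
force: [-1.2, -0.9, 4.4]
grip_width: 0.0228
```

Run:
```python
from h import *
crank(192)
```

```text
B [-0.0741 -0.122   0.106 ] r 0.066 th -167.6 Ftool [-0.9  1.2 -4.4] gw 0.02279035602273966 tau [-0.25  0.09 -0.17]
to target dp 0.011 0.014
```

>>> play_rows(plan=[{"dp": [-0.215,0.07,0],"rot": [0,0,0],"gripper": 10},{"dp": [-0.196,0.113,0],"rot": [0,0,0],"gripper": 10},{"dp": [-0.165,0.152,0],"rot": [0,0,0],"gripper": 10},{"dp": [-0.13,0.183,0],"rot": [0,0,0],"gripper": 10},{"dp": [-0.09,0.207,0],"rot": [0,0,0],"gripper": 10},{"dp": [-0.045,0.221,0],"rot": [0,0,0],"gripper": 10},{"dp": [0,0.226,0],"rot": [0,0,0],"gripper": 10},{"dp": [0.047,0.221,0],"rot": [0,0,0],"gripper": 10},{"dp": [0,0,0],"rot": [0,0,0],"gripper": 10},{"dp": [0,0,0],"rot": [0,0,0],"gripper": 10}])

```text
time_s: 19.05
eef_pos: [0.6039, -0.1536, 0.1875]
tcp_rot: [[-0.045, 0.866, 0.499], [0.999, 0.041, 0.019], [-0.003, 0.499, -0.867]]
force: [2.2, -7.1, 4.9]
grip_width: 0.0224
```

Run:
```python
from h import *
crank(288)
```

```text
B [ 0.0111 -0.1708  0.1061] r 0.0663 th -71.7 Ftool [-7.2  4.  -3.3] gw 0.022435388033272947 tau [-1.25 -0.41 -0.72]
to target dp 0.019 -0.012
```

>>> play_rows(plan=[{"dp": [0.097,0.205,0],"rot": [0,0,0],"gripper": 10},{"dp": [0.136,0.18,0],"rot": [0,0,0],"gripper": 10},{"dp": [0.17,0.15,0],"rot": [0,0,0],"gripper": 10},{"dp": [0.197,0.113,0],"rot": [0,0,0],"gripper": 10},{"dp": [0.215,0.07,0],"rot": [0,0,0],"gripper": 10},{"dp": [0.225,0.024,0],"rot": [0,0,0],"gripper": 10},{"dp": [0.15,-0.01,0],"rot": [0,0,0],"gripper": 10},{"dp": [0,0,0],"rot": [0,0,0],"gripper": 10},{"dp": [0,0,0],"rot": [0,0,0],"gripper": 10},{"dp": [0,0,0],"rot": [0,0,0],"gripper": 10}])

```text
time_s: 20.3
eef_pos: [0.6374, -0.0781, 0.2084]
tcp_rot: [[-0.047, 0.867, 0.497], [0.999, 0.041, 0.024], [0.001, 0.497, -0.868]]
force: [-4.3, 1.7, 9.4]
grip_width: 0.0228
```

Run:
```python
from h import *
crank(368)
```

```text
B [ 0.0536 -0.0969  0.1059] r 0.0642 th 9.8 Ftool [  1.8   1.1 -10.2] gw 0.02277511039408282 tau [0.4  0.23 0.19]
to target dp -0.032 0.019
```

>>> play_rows(plan=[{"dp": [0,0,0],"rot": [0,0,0],"gripper": 50},{"dp": [0,0,0],"rot": [0,0,0],"gripper": 100},{"dp": [0,0,0],"rot": [0,0,0],"gripper": 100},{"dp": [0,0,0],"rot": [0,0,0],"gripper": 100},{"dp": [0,0,0],"rot": [0,0,0],"gripper": 100},{"dp": [0,0,-0.3],"rot": [0,0,0],"gripper": 100},{"dp": [0,0,-0.5],"rot": [0,0,0],"gripper": 100},{"dp": [0,0,-0.6],"rot": [0,0,0],"gripper": 100},{"dp": [0,0,-0.5],"rot": [0,0,0],"gripper": 100},{"dp": [0,0,-0.2],"rot": [0,0,0],"gripper": 100}])

```text
time_s: 21.55
eef_pos: [0.575, -0.0821, 0.3192]
tcp_rot: [[-0.046, 0.866, 0.499], [0.999, 0.04, 0.022], [-0.001, 0.499, -0.867]]
force: [0.4, -0.2, -0.2]
grip_width: 0.0853
```

>>> play_rows(plan=[{"dp": [0.52,-0.15,0],"rot": [0,0,0],"gripper": 100},{"dp": [0.52,-0.15,0],"rot": [0,0,0],"gripper": 100},{"dp": [0.52,-0.15,0],"rot": [0,0,0],"gripper": 100},{"dp": [0.52,-0.15,0],"rot": [0,0,0],"gripper": 100},{"dp": [0.52,-0.15,0],"rot": [0,0,0],"gripper": 100},{"dp": [0.52,-0.15,0],"rot": [0,0,0],"gripper": 100},{"dp": [0,0,0],"rot": [0,0,-0.175],"gripper": 100},{"dp": [0,0,0],"rot": [0,0,-0.175],"gripper": 100},{"dp": [0,0,0],"rot": [0,0,-0.175],"gripper": 100},{"dp": [0,0,0],"rot": [0,0,-0.175],"gripper": 100}])

```text
time_s: 22.8
eef_pos: [0.5194, 0.1031, 0.2897]
tcp_rot: [[-0.598, 0.63, 0.496], [0.734, 0.678, 0.023], [-0.322, 0.378, -0.868]]
force: [-0.8, 0.2, -1.0]
grip_width: 0.0852
```

>>> play_rows(plan=[{"dp": [0,0,0],"rot": [0,0,-0.175],"gripper": 100},{"dp": [0,0,0],"rot": [0,0,-0.175],"gripper": 100},{"dp": [0,0,0],"rot": [0,0,-0.175],"gripper": 100},{"dp": [0,0,0],"rot": [0,0,-0.175],"gripper": 100},{"dp": [0,0,0],"rot": [0,0,-0.17],"gripper": 100},{"dp": [0,0,0],"rot": [0,0,0],"gripper": 100},{"dp": [0,0,0],"rot": [0,0,0],"gripper": 100},{"dp": [0,0,0],"rot": [0,0,0],"gripper": 100},{"dp": [0,0,0],"rot": [0,0,0],"gripper": 100},{"dp": [0,0,0],"rot": [0,0,0],"gripper": 100}])

```text
time_s: 24.05
eef_pos: [0.5195, 0.103, 0.2906]
tcp_rot: [[-0.867, -0.045, 0.497], [-0.039, 0.999, 0.023], [-0.497, 0.001, -0.868]]
force: [0.0, -0.4, 0.5]
grip_width: 0.0854
```

```bash
cat >> h.py <<'E'
Rp=Rs@np.column_stack([-u_,v_,-n_])
E
python3 - <<'E'
from h import *
im,d,c=grab('wrist'); save('pics/w2.png',im); P=cloud(d,c); Q=toB(P); np.savez('w2.npz',im=im,P=P); i=im.astype(int)
m=(Q[...,1]>.06)&(Q[...,1]<.125)&(Q[...,2]>.02)&(Q[...,2]<.06)&(abs(Q[...,0])<.03)&(i.min(2)>90); q=Q[m]
f=least_squares(lambda x:np.hypot(q[:,0]-x[0],q[:,2]-x[1])-.02,[0,.03],loss='soft_l1',f_scale=.001);print('pump',f.x,len(q))
m=(Q[...,2]>.03)&(Q[...,2]<.053)&(abs(Q[...,0])<.012)&(Q[...,1]>-.0)&(Q[...,1]<.2);print('ends',np.percentile(Q[m][:,1],[.3,1,99,99.7]).round(4))
go(fromB(-.0006,.0904,.0375),Rp); print(toB(ctrl.observe()['eef_pos']),ctrl.observe()['qpos'])
E
```

```text
pump [-0.00112181  0.02865586] 2541
ends [0.0114 0.0124 0.1684 0.17  ]
t 24.1 pos [0.5195 0.103  0.2907] gw 0.0854 F [-0.4 -0.6 -0.2]
rotvec tool [ 0.    -0.003 -0.001] | dp units in current tool [-0.    0.02  3.24] | in target tool [0.01 0.02 3.24]
[-1.46112396e-04  8.93626121e-02  2.31773900e-01] [ 0.06227225 -0.09360588 -0.6328264   0.51131475 -0.00799468 -1.5555102 ]
```

View pics/w2.png

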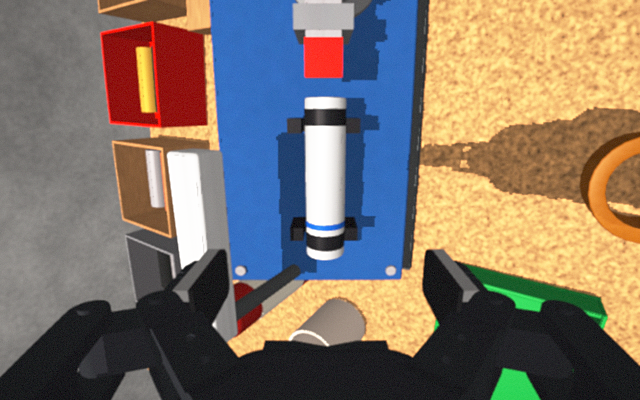

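>>> play_rows(plan=[{"dp": [0.01,0.02,0.4],"rot": [0,0,0],"gripper": 100},{"dp": [0,0,0.5],"rot": [0,0,0],"gripper": 100},{"dp": [0,0,0.5],"rot": [0,0,0],"gripper": 100},{"dp": [0,0,0.5],"rot": [0,0,0],"gripper": 100},{"dp": [0,0,0.4],"rot": [0,0,0],"gripper": 100},{"dp": [0,0,0.4],"rot": [0,0,0],"gripper": 100},{"dp": [0,0,0.3],"rot": [0,0,0],"gripper": 100},{"dp": [0,0,0.2],"rot": [0,0,0],"gripper": 100},{"dp": [0,0,0.1],"rot": [0,0,0],"gripper": 100},{"dp": [0,0,0],"rot": [0,0,0],"gripper": 100}])

```text
time_s: 25.35
eef_pos: [0.6173, 0.1087, 0.1185]
tcp_rot: [[-0.867, -0.045, 0.496], [-0.039, 0.999, 0.023], [-0.497, 0.0, -0.868]]
force: [0.3, 1.0, 0.1]
grip_width: 0.0852
```

>>> play_rows(plan=[{"dp": [0,0,0],"rot": [0,0,0],"gripper": 60},{"dp": [0,0,0],"rot": [0,0,0],"gripper": 40},{"dp": [0,0,0],"rot": [0,0,0],"gripper": 30},{"dp": [0,0,0],"rot": [0,0,0],"gripper": 30},{"dp": [0,0,0],"rot": [0,0,0],"gripper": 30},{"dp": [0,0,0],"rot": [0,0,0],"gripper": 30},{"dp": [0,0,0],"rot": [0,0,0],"gripper": 30},{"dp": [0,0,0],"rot": [0,0,0],"gripper": 30},{"dp": [0,0,0],"rot": [0,0,0],"gripper": 30},{"dp": [0,0,0],"rot": [0,0,0],"gripper": 30}], force=60)

```text
time_s: 26.6
eef_pos: [0.618, 0.1088, 0.1198]
tcp_rot: [[-0.866, -0.045, 0.499], [-0.039, 0.999, 0.023], [-0.499, 0.0, -0.867]]
force: [-4.1, 0.0, 7.3]
grip_width: 0.0383
```

Run:
```python
from h import *
go(fromB(-.001,.0904,.0338),Rp); s=ctrl.observe(); print(toB(s['eef_pos']),s['wrist_torque'])
```

```text
t 26.6 pos [0.618  0.1088 0.1198] gw 0.0383 F [-4.1  0.   7.3]
rotvec tool [ 0.    -0.001 -0.   ] | dp units in current tool [ 0.01 -0.    0.01] | in target tool [ 0.01 -0.    0.01]
[-0.00018457  0.09065562  0.03451342] [-0.04315395  0.32768487 -0.09607202]
```

>>> play_rows(plan=[{"dp": [0,0,-0.1],"rot": [0,0,0],"gripper": 30},{"dp": [0,0,-0.15],"rot": [0,0,0],"gripper": 30},{"dp": [0,0,-0.25],"rot": [0,0,0],"gripper": 30},{"dp": [0,0,-0.4],"rot": [0,0,0],"gripper": 30},{"dp": [0,0,-0.5],"rot": [0,0,0],"gripper": 30},{"dp": [0,0,-0.5],"rot": [0,0,0],"gripper": 30},{"dp": [0,0,-0.5],"rot": [0,0,0],"gripper": 30},{"dp": [0,0,-0.3],"rot": [0,0,0],"gripper": 30},{"dp": [0,0,-0.1],"rot": [0,0,0],"gripper": 30},{"dp": [0,0,0],"rot": [0,0,0],"gripper": 30}])

```text
time_s: 27.85
eef_pos: [0.5333, 0.1048, 0.264]
tcp_rot: [[-0.867, -0.045, 0.496], [-0.039, 0.999, 0.023], [-0.497, 0.0, -0.868]]
force: [-0.0, 0.3, -5.4]
grip_width: 0.0377
```

Run:
```python
from h import *
im,d,c=grab('side'); save('pics/s2.png',im[60:400,100:460])
Rt=np.column_stack([[-1,0,0],[0,1,0],[0,0,-1]])
go([.423,.3315,.20],Rt); s=ctrl.observe(); print(s['wrist_torque'])
```

```text
t 27.9 pos [0.5333 0.1048 0.2635] gw 0.0383 F [ 0.4 -0.5 -4.9]
rotvec tool [0.012 0.519 0.044] | dp units in current tool [1.97 3.86 0.09] | in target tool [1.84 3.78 1.06]
[-0.02413224  1.05837461  0.02620218]
```

View pics/s2.png

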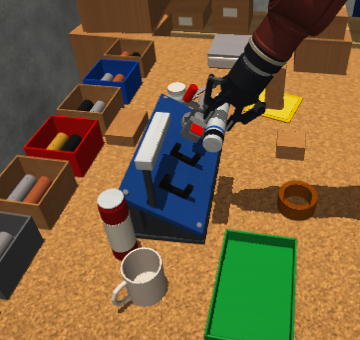

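>>> play_rows(plan=[{"dp": [0,0,0],"rot": [0.003,0.13,0.011],"gripper": 30},{"dp": [0,0,0],"rot": [0.003,0.13,0.011],"gripper": 30},{"dp": [0,0,0],"rot": [0.003,0.13,0.011],"gripper": 30},{"dp": [0,0,0],"rot": [0.003,0.13,0.011],"gripper": 30},{"dp": [0.2,0.4,0],"rot": [0,0,0],"gripper": 30},{"dp": [0.3,0.6,0],"rot": [0,0,0],"gripper": 30},{"dp": [0.3,0.6,0.1],"rot": [0,0,0],"gripper": 30},{"dp": [0.3,0.6,0.3],"rot": [0,0,0],"gripper": 30},{"dp": [0.3,0.6,0.4],"rot": [0,0,0],"gripper": 30},{"dp": [0.2,0.5,0.3],"rot": [0,0,0],"gripper": 30}])

```text
time_s: 29.15
eef_pos: [0.4369, 0.3041, 0.1963]
tcp_rot: [[-1.0, -0.001, -0.001], [-0.001, 1.0, -0.0], [0.001, -0.0, -1.0]]
force: [0.9, -0.7, -6.0]
grip_width: 0.0382
```

Run:
```python
from h import *
im,d,c=grab('side'); save('pics/s3.png',im[150:400,180:480])
P=cloud(d,c); 
Rt=np.column_stack([[-1,0,0],[0,1,0],[0,0,-1]])
go([.423,.3315,.10],Rt)
```

```text
t 29.2 pos [0.4347 0.3065 0.1942] gw 0.0384 F [-4.6  3.  -7.9]
rotvec tool [ 0.001 -0.004  0.003] | dp units in current tool [0.19 0.42 1.57] | in target tool [0.2  0.42 1.57]
```

>>> play_rows(plan=[{"dp": [0.1,0.2,0.2],"rot": [0,0,0],"gripper": 30},{"dp": [0.08,0.16,0.4],"rot": [0,0,0],"gripper": 30},{"dp": [0,0,0.5],"rot": [0,0,0],"gripper": 30},{"dp": [0,0,0.5],"rot": [0,0,0],"gripper": 30},{"dp": [0,0,0.4],"rot": [0,0,0],"gripper": 30},{"dp": [0,0,0.3],"rot": [0,0,0],"gripper": 30},{"dp": [0,0,0.2],"rot": [0,0,0],"gripper": 30},{"dp": [0,0,0.1],"rot": [0,0,0],"gripper": 30},{"dp": [0,0,0],"rot": [0,0,0],"gripper": 30},{"dp": [0,0,0],"rot": [0,0,0],"gripper": 30}])

```text
time_s: 30.45
eef_pos: [0.4275, 0.3247, 0.0429]
tcp_rot: [[-1.0, -0.0, 0.001], [-0.0, 1.0, 0.001], [-0.001, 0.001, -1.0]]
force: [0.0, -0.4, -5.4]
grip_width: 0.0378
```

Run:
```python
from h import *
im,d,c=grab('side'); save('pics/s4.png',cv2.resize(im[230:400,250:450],(800,680))[:600])
go([.423,.3315,.0305],np.column_stack([[-1,0,0],[0,1,0],[0,0,-1]])); print(ctrl.observe()['wrist_torque'])
```

```text
t 30.5 pos [0.4275 0.3248 0.0429] gw 0.0379 F [-0.6  0.  -5.2]
rotvec tool [0.001 0.001 0.   ] | dp units in current tool [0.07 0.11 0.21] | in target tool [0.07 0.11 0.21]
[0.017859   0.03826615 0.01692235]
```

View pics/s4.png

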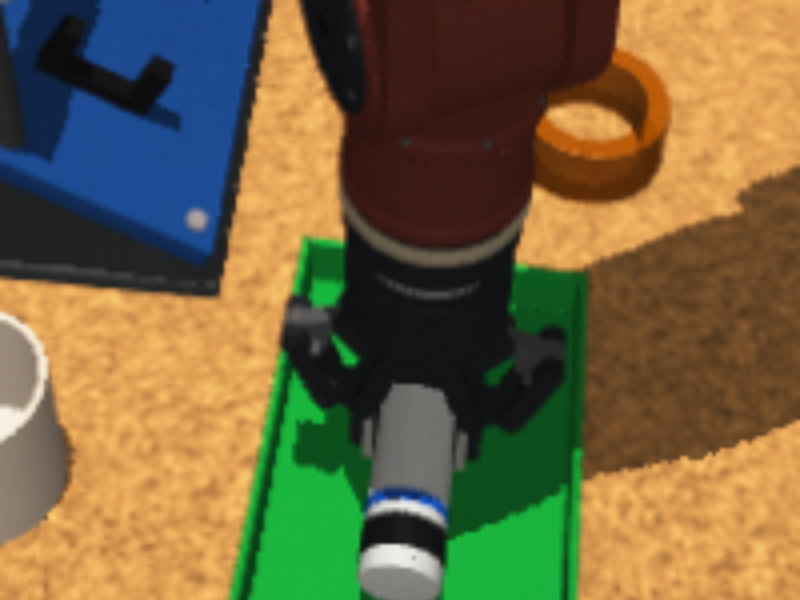

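>>> play_rows(plan=[{"dp": [0.07,0.1,0],"rot": [0,0,0],"gripper": 30},{"dp": [0,0,0.04],"rot": [0,0,0],"gripper": 30},{"dp": [0,0,0.04],"rot": [0,0,0],"gripper": 30},{"dp": [0,0,0.03],"rot": [0,0,0],"gripper": 30},{"dp": [0,0,0.03],"rot": [0,0,0],"gripper": 30},{"dp": [0,0,0.02],"rot": [0,0,0],"gripper": 30},{"dp": [0,0,0.02],"rot": [0,0,0],"gripper": 30},{"dp": [0,0,0],"rot": [0,0,0],"gripper": 30},{"dp": [0,0,0],"rot": [0,0,0],"gripper": 30},{"dp": [0,0,0],"rot": [0,0,0],"gripper": 30}])

```text
time_s: 31.75
eef_pos: [0.4228, 0.3305, 0.0316]
tcp_rot: [[-1.0, -0.0, 0.0], [-0.0, 1.0, 0.0], [-0.0, 0.0, -1.0]]
force: [0.2, 0.4, -5.9]
grip_width: 0.0382
```

>>> play_rows(plan=[{"dp": [0,0,0.012],"rot": [0,0,0],"gripper": 30},{"dp": [0,0,0.012],"rot": [0,0,0],"gripper": 30},{"dp": [0,0,0.012],"rot": [0,0,0],"gripper": 30},{"dp": [0,0,0],"rot": [0,0,0],"gripper": 30},{"dp": [0,0,0],"rot": [0,0,0],"gripper": 30},{"dp": [0,0,0],"rot": [0,0,0],"gripper": 30},{"dp": [0,0,0],"rot": [0,0,0],"gripper": 30},{"dp": [0,0,0],"rot": [0,0,0],"gripper": 30},{"dp": [0,0,0],"rot": [0,0,0],"gripper": 30},{"dp": [0,0,0],"rot": [0,0,0],"gripper": 30}])

```text
time_s: 33.0
eef_pos: [0.4229, 0.3305, 0.0303]
tcp_rot: [[-1.0, -0.0, 0.001], [-0.0, 1.0, 0.0], [-0.001, 0.0, -1.0]]
force: [-4.1, -2.7, 9.3]
grip_width: 0.0381
```

Contact: the force went from -6 N to +9 N. Now I'll release and raise.

>>> play_rows(plan=[{"dp": [0,0,0],"rot": [0,0,0],"gripper": 48},{"dp": [0,0,0],"rot": [0,0,0],"gripper": 54},{"dp": [0,0,0],"rot": [0,0,0],"gripper": 60},{"dp": [0,0,0],"rot": [0,0,0],"gripper": 75},{"dp": [0,0,0],"rot": [0,0,0],"gripper": 85},{"dp": [0,0,0],"rot": [0,0,0],"gripper": 85},{"dp": [0,0,0],"rot": [0,0,0],"gripper": 85},{"dp": [0,0,-0.2],"rot": [0,0,0],"gripper": 85},{"dp": [0,0,-0.3],"rot": [0,0,0],"gripper": 85},{"dp": [0,0,-0.5],"rot": [0,0,0],"gripper": 85}])

```text
time_s: 34.25
eef_pos: [0.4223, 0.3302, 0.0901]
tcp_rot: [[-1.0, -0.0, -0.001], [-0.0, 1.0, -0.0], [0.001, -0.0, -1.0]]
force: [0.5, 0.1, 0.5]
grip_width: 0.0724
```

>>> play_rows(plan=[{"dp": [0,0,-0.7],"rot": [0,0,0],"gripper": 85},{"dp": [0,0,-0.8],"rot": [0,0,0],"gripper": 85},{"dp": [0,0,-0.8],"rot": [0,0,0],"gripper": 85},{"dp": [0,0,-0.8],"rot": [0,0,0],"gripper": 85},{"dp": [0.6,0,-0.4],"rot": [0,0,0],"gripper": 85},{"dp": [0.6,0,0],"rot": [0,0,0],"gripper": 85},{"dp": [0,0,0],"rot": [0,0,0],"gripper": 85},{"dp": [0,0,0],"rot": [0,0,0],"gripper": 85},{"dp": [0,0,0],"rot": [0,0,0],"gripper": 85},{"dp": [0,0,0],"rot": [0,0,0],"gripper": 85}])

```text
time_s: 35.5
eef_pos: [0.3512, 0.3303, 0.299]
tcp_rot: [[-1.0, 0.0, -0.0], [0.0, 1.0, -0.0], [0.0, -0.0, -1.0]]
force: [0.6, -0.7, 0.4]
grip_width: 0.0727
```

Run:
```python
from h import *
im,d,c=grab('top'); save('pics/t3.png',im); P=cloud(d,c); P0=np.load('top0.npz')['P']; Q=toB(P)
for n,(x,y,r,z0,z1) in dict(carton=(.4228,-.357,.1,.15,.175),pump=(.423,.33,.07,.02,.06),tape=(.342,.0866,.07,.03,.06),smallbox=(.3637,-.1195,.07,.035,.07),mug=(.6434,.367,.07,.06,.1),spray=(.7192,.2784,.05,.12,.19),jar=(.7347,-.2657,.05,.06,.11),wrench=(.6819,-.4237,.12,.003,.02)).items():
    for X in (P0,P):
        m=(abs(X[...,0]-x)<r)&(abs(X[...,1]-y)<(.1 if n=='pump' else r))&(X[...,2]>z0)&(X[...,2]<z1); q=X[m]
        if len(q)>9: print(n,len(q),np.round(q.mean(0),4),[np.round(v,3) for v in cv2.minAreaRect(q[:,:2].astype(np.float32))])
i=im.astype(int); red=(i[...,0]>90)&(i[...,1]<.5*i[...,0])&(i[...,2]<.5*i[...,0])&(Q[...,2]>.12)&(Q[...,2]<.135)&(Q[...,1]<-.03)&(Q[...,1]>-.2)&(abs(Q[...,0])<.12)
k=Q[red].mean(0); print('knob',k,'crank',np.arctan2(k[1]+.1078,k[0]+.0097)+2*np.pi); print(ctrl.observe()['force'])
```

```text
carton 697 [ 0.4246 -0.3498  0.1641] [array([ 0.424, -0.352]), array([0.061, 0.062]), np.float64(89.762)]
pump 931 [0.4234 0.3247 0.0404] [array([0.422, 0.327]), array([0.041, 0.161]), np.float64(0.513)]
tape 562 [0.3417 0.0877 0.0444] [array([0.342, 0.087]), array([0.092, 0.094]), np.float64(1.777)]
tape 569 [0.3414 0.0878 0.0442] [array([0.342, 0.087]), array([0.092, 0.094]), np.float64(1.478)]
smallbox 833 [ 0.3642 -0.1194  0.0499] [array([ 0.364, -0.119]), array([0.078, 0.068]), np.float64(1.012)]
smallbox 833 [ 0.3642 -0.1193  0.05  ] [array([ 0.364, -0.119]), array([0.078, 0.068]), np.float64(0.971)]
mug 439 [0.6462 0.3624 0.0798] [array([0.643, 0.368]), array([0.1  , 0.076]), np.float64(87.434)]
mug 437 [0.6461 0.3628 0.0799] [array([0.644, 0.369]), array([0.101, 0.077]), np.float64(87.394)]
spray 667 [0.7173 0.2699 0.1675] [array([0.721, 0.266]), array([0.055, 0.077]), np.float64(6.448)]
spray 668 [0.7173 0.27   0.1674] [array([0.721, 0.266]), array([0.055, 0.077]), np.float64(4.82)]
jar 550 [ 0.7329 -0.2625  0.093 ] [array([ 0.735, -0.266]), array([0.059, 0.063]), np.float64(5.52)]
jar 554 [ 0.733  -0.2624  0.093 ] [array([ 0.735, -0.266]), array([0.059, 0.063]), np.float64(3.984)]
wrench 957 [ 0.678  -0.4247  0.0055] [array([ 0.681, -0.424]), array([0.238, 0.239]), np.float64(0.098)]
wrench 974 [ 0.6805 -0.4275  0.0055] [array([ 0.682, -0.424]), array([0.239, 0.239]), np.float64(0.112)]
knob [ 0.05654328 -0.09652987  0.12542899] crank 6.451704224724736
[0.14032294 0.14750818 0.53057868]
```

View pics/t3.png

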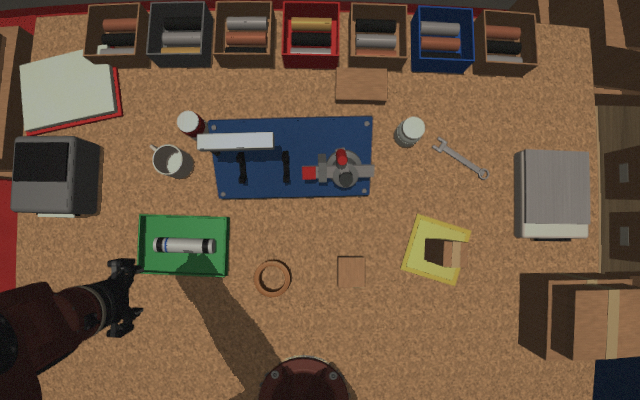

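```bash
python3 -c "
from cell import ctrl
print(ctrl.job_done())"
```

```text
the job is handed in; nothing more can be done
None
```

The job is done and handed in at about 35.5 s of the 72 s allowed. The hand-in itself gives no verdict, so what follows rests on my own last checks.

- **Carton:** it stands upright on the mat, its top at 0.164 m. Its centre is about 5 mm from the mat's centre, so the whole base is on the mat.
- **Crank:** I led the knob round one full turn anticlockwise, to about 6.45 rad, and left it there. The wrist picture showed the jaw clear of the pump before I lifted it.
- **Pump:** I lifted it out square to the board, in front of the lamp bar, and lowered it until it touched with roughly 15 N. It lies flat in the tray at about (0.422, 0.327), its top at 0.04–0.045 m.
- **Everything else:** the tape, small box, mug, spray can and jar are within 1 mm of where they started. The wrench looks unmoved in the picture, but its measured average shifted 2–3 mm, because that measurement also caught part of the bench and its shadows. The lamp bar was not touched on any move, though I did not re-measure it afterwards.
- **Robot:** the gripper is open and raised clear, and the wrist force reads about zero.

Two things disagreed along the way. My first stand pose was about 4 mm off in x against the lamp bar, and I corrected it before using it. One tilt move went the wrong way in free air and was undone, without contact.

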